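# Feel the pad clearance of a rebuilt brake caliper

### The job

Take the tapered gauge, the one with the flat rectangular grip, out of the rack and slide it blade first straight down between the two brake pads of the caliper until it drags snugly on both of them, easing the sprung pad back by no more than a millimetre or two. Finish while still holding the gauge upright by its grip at that depth; do not let go. Leave the round-handled gauge in the rack and the other things on the bench where they are.

Things in the scene. Friction and masses are not known exactly. Their poses are not given: they have to be found in the camera images.
- gauge: Tapered steel gauge, 140 g. Origin: middle of the blade's lower end (tip); z up to the grip, x across thickness, y across width. Blade 85 mm long, 18 mm wide (y), a wedge symmetric in x: 2.5 mm thick at the tip, 1 mm more every 8 mm upward, 13 mm at the top. Above it a rectangular aluminium grip, 20 mm (x) by 30 mm (y), 85 to 125 mm above the tip; its shoulder rests on the rack.
- gauge_grip (a point): Point inside the tapered gauge's grip, 107 mm above the tip on its axis; a good place to grip, across the 20 mm thickness (x).
- spare: The other gauge, to be left alone: same length and stance, but with a round grip 28 mm across and a parallel blade 5 mm thick; its top is 140 mm above the bench, so carry the tapered gauge over it with the tip higher than that. Origin at its tip, z up.
- rack: Fixed aluminium rack, foot 70 x 150 mm, top plate 50 x 150 x 12 mm, upper face 100 mm above the bench. Origin: underside centre, z up. Slots 15.5 mm (x) by 21 mm (y) go through the plate 40 mm either side (y) of the centre. A gauge stands in each, tip 15 mm above the bench, axes along the rack's; which is where varies. Lift a gauge at least 90 mm to clear it.
- pad_a: Brake pad on the caliper's rigid jaw. Origin: middle of the upper edge of its flat friction face, 105 mm above the bench; z up, x square to the face, across the gap to pad_b, y along the pads. Face 70 mm long (y, 35 mm either side), 52 mm high, down from the origin; above it a lead-in chamfer leans back 4 mm over 8 mm of height. The gap is clear down to 40 mm above the bench.
- pad_b: The opposite, sprung pad: mirror image, origin at the middle of its face's upper edge, axes parallel to pad_a's. At rest the faces are 5 to 7.5 mm apart (varies; the faces stay vertical and parallel), so the tapered gauge touches both pads with its tip 20 to 40 mm below the origins; every further 8 mm eases this pad back 1 mm.
- caliper (a joint): Position of the blue caliper (130 mm long, lower than the pads) with both pads on its two slide pins, m, along the pads' x; -0.006 to 0.006. It floats: about 0.5 N moves it, so it centres itself on the blade. The pins sit on a fixed steel plate 170 x 250 mm.
- pad_spring (a joint): How far the sprung pad (pad_b) is eased back from rest, m: 0 at rest, up to 0.006. The spring presses with 3 N at rest plus 1.5 N per mm. The upward drag felt on the gauge while it slides down is about 3 to 5 N when both pads grip it, about 6 N at 1 mm and over 10 N at 3 mm (varies with friction); once the motion stops it may fade or change.
- tape: Cardboard roll of tape lying flat, 100 mm across, 45 mm high; origin underside centre. Leave alone.
- paint_pot: Small white paint pot, 52 mm across, 60 mm high; origin underside centre. Leave alone.
- solvent: Clear solvent bottle, 84 mm across, 160 mm high; origin underside centre. Leave alone.
- brush: Paint brush lying on the bench, 190 mm long along its x. Leave alone.
Not all that is in view belongs to the job. What is shaped like the gauge but purple or yellow is not meant.

How it is judged:
By the outcome, as a careful person would: the job done as asked, in the order asked, and still so for the second after the job is handed in, while the arm keeps its last pose, push and grip.
It also fails if it takes over 42 s, if anything falls off the work surface, if the arm or the gripper's body presses on something with over 40 N, if the wrist force passes 120 N, or if a joint passes its speed limit or range.

### The arm

A 7-joint arm with a two-finger parallel gripper is mounted at the origin on the work surface. World frame = base frame: x ahead of the robot, y to its left, z up, the work surface at z = 0. Lengths are in m, angles in rad, forces in N, time in s.
With the tool pointing down it reaches from about 0.425 to 0.95 m from the base axis. Payload 4.7 kg.
Tool frame: the origin (TCP) lies midway between the tips of the shut fingers; the grasp point (between the pads) lies arm.hold_point_z behind it (arm.hold_point_z is the distance from the TCP to the grasp point, in m); z points along the fingers, y is the line along which they close (so a half turn about z gives the same grasp; the last joint's range is limited). The gripper opens to 87 mm and grips with 3 to 60 N. Pads are 19 mm wide; open, the fingers measure 117 mm over their backs; the gripper's body (75 mm by 190 mm) begins 51 mm behind the grasp point.
Start: joints at [1.21, 0.469, -0.049, 1.532, 0.024, 1.141, -0.082], TCP at [0.22, -0.638, 0.223] pointing down, gripper open.
Joint ranges: [-2.59, 2.59], [-0.33, 1.99], [-1.39, 1.29], [0.1, 2.45], [-1.04, 4.18], [0.21, 1.99], [-2.66, 2.66]. Speed limits (rad/s): [2.57, 2.57, 3.14, 3.14, 3.14, 3.14, 3.14].

### API

Orientations are given as a unit quaternion [w, x, y, z].
In Python, from station import telemetry, optics, job_done, arm gives the robot as it stands.
- The arm moves only by the shell command python3 -m creep 'ROWS'. ROWS is JSON, a list of rows, each an object of numbers: "x", "y", "z": the shift along the tool's x, y, z in m; "ax", "ay", "az": the turn, a rotation vector about the tool's x, y, z in degrees; "gripper": the gripper's target within -1 to 1 (shut at 1, half-way at 0, fully open at -1). In form: [{"x": .., "y": .., "z": .., "ax": .., "ay": .., "az": .., "gripper": ..}, ...]. A call has 1 to 10 rows; each row is the pose to reach, as a shift and turn from the pose commanded when the call began, along the tool's axes at that moment; what a row does not reach only later rows make up. A row lasts 1/12 s, in which the tool goes at most 41.7 mm and 7.16 degrees, less where a joint would pass 70% of its speed; a pose out of reach is approached as far as the arm can. A call with a gripper value outside its range is refused whole. The fingers move at their own pace and stop on an object; the grip force is fixed at half the most. Time passes only in rows, so rows that repeat a pose let the fingers close. It gives the time, the measured TCP pose, the force, the opening and the grip force at its end, in the units of the state.
- telemetry.get_state(): the state, without advancing time (a new reading comes with each control period).
- optics.grab_frame(name): name is "side" or "top"; returns a dict with "image" (384x512x3 uint8, red, green, blue), "depth" (384x512 float32, m along the optical axis (not along the pixel's ray), 0 where there is no reading), "fx", "fy", "cx", "cy" (pixels), "distortion" ([k1, k2, p1, p2, k3] as OpenCV has them; the pictures are not rectified), "rvec" (rotation vector, rad) and "tvec" (3), from world to camera coordinates, as OpenCV has them. Camera axes: x right, y down, z forward; pixel columns grow to the right and rows downward; lengths in m; the calibration is good to about 2 mm. A picture is of the moment at which its call begins.
- job_done(): hands the job in; it is judged then, once.
The state is a dict: "time": time; "q": joint angles; "qvel": joint speeds; "joint_efforts": joint torques, N m; "eef_pos": TCP position; "eef_rot": TCP orientation; "force": force on the tool from outside, world axes, zero at the start; "ft_torque": the same for the moment, N m; "opening": finger opening in m; "gripper_force": force on a finger pad.
Only numpy, scipy, OpenCV 4.12 (cv2) and the standard library are available. Lean on these libraries where they do the work, as an engineer would, in place of code of your own. Each camera call takes 0.05 s, during which the arm holds its last target. There are 200 camera calls.

## Working session

There is one attempt and no reset: what is moved stays moved. The work goes in short steps, Python scripts to look and compute and a shell command to move; the robot and the scene stay as the last step left them, time stands still between calls to the robot, and variables do not carry over. Pictures are saved under pics/ and viewed, at most 10 in all, crops included, and the job is handed in when it is done.

```bash
ls; mkdir -p pics; cat > h.py <<'E'
import numpy as np, cv2, pickle
from station import telemetry, optics, job_done, arm
def grab(n):
    f=optics.grab_frame(n); pickle.dump(f,open(f'{n}.pkl','wb')); return f
def cloud(f):
    h,w=f['depth'].shape; K=np.array([[f['fx'],0,f['cx']],[0,f['fy'],f['cy']],[0,0,1.]])
    u,v=np.meshgrid(np.arange(w),np.arange(h))
    p=cv2.undistortPoints(np.stack([u,v],-1).reshape(-1,1,2).astype(np.float64),K,np.array(f['distortion'],float)).reshape(h,w,2)
    d=f['depth'].astype(float); c=np.dstack([p*d[...,None],d])
    R=cv2.Rodrigues(np.array(f['rvec'],float))[0]
    W=(c-np.array(f['tvec']).ravel())@R; W[d==0]=np.nan
    return W
def proj(f,P):
    K=np.array([[f['fx'],0,f['cx']],[0,f['fy'],f['cy']],[0,0,1.]])
    return cv2.projectPoints(np.array(P,float).reshape(-1,1,3),np.array(f['rvec'],float),np.array(f['tvec'],float),K,np.array(f['distortion'],float))[0].reshape(-1,2)
E
python3 - <<'E'
from h import *
a=grab('top');b=grab('side')
for n,f in(('top',a),('side',b)):
    cv2.imwrite(f'pics/{n}0.png',cv2.resize(f['image'][...,::-1],(800,600),interpolation=cv2.INTER_CUBIC))
    print(n,f['fx'],f['tvec'],f['rvec'])
s=telemetry.get_state();print(s, arm.hold_point_z)
E
```

```text
pics
top 436.54375283736607 [-0.03312727  0.56790257  1.23598948] [ 2.20661321 -2.18074702  0.08666693]
side 478.298068178593 [0.53344293 0.11992971 1.3472254 ] [ 0.12451835 -2.86428819  1.20121134]
{'time': 0.1, 'q': array([ 1.21011395,  0.46940691, -0.04860731,  1.53354728,  0.02413898,
        1.14098964, -0.08232593]), 'qvel': array([ 7.77003053e-06, -1.66326844e-03,  7.55345670e-04, -4.28262187e-03,
       -2.05621145e-04, -4.21307652e-04,  8.56732881e-05]), 'joint_efforts': array([ 1.05075582e-03, -5.09169066e+01, -8.10743496e-02, -2.36831689e+01,
       -6.14305423e-02,  3.44170583e-02,  6.96221218e-05]), 'eef_pos': array([ 0.21970641, -0.6376892 ,  0.22158483]), 'eef_rot': array([-8.61459984e-04,  9.86268740e-01,  1.65145977e-01, -1.89623851e-04]), 'force': array([ 0.25455259,  0.29590112, -1.1953591 ]), 'ft_torque': array([-0.02478461, -0.0113336 ,  0.04203406]), 'gripper_force': 0.0, 'opening': 0.08695332370681194} 0.0187
```

View pics/top0.png

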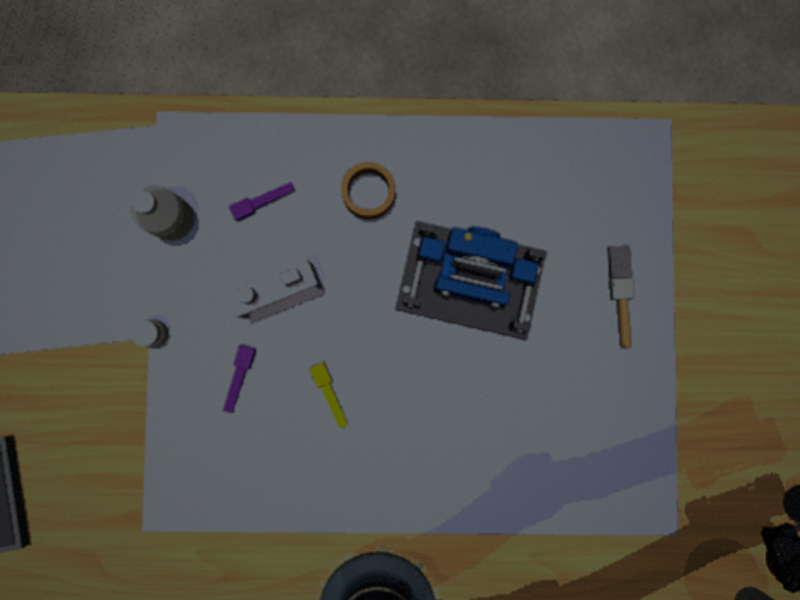

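View pics/side0.png

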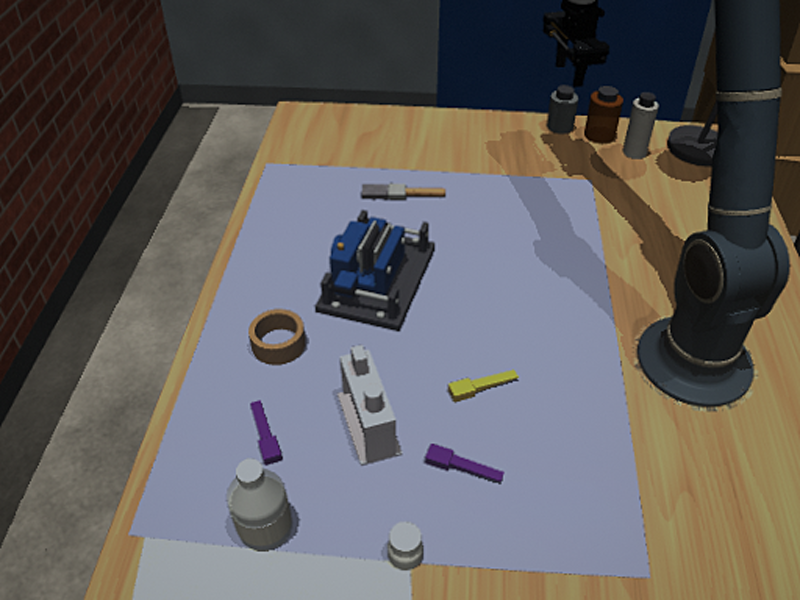

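Top view, in 800x600 pixels:
- **Rack:** it holds a rectangular grip at (290,277) and a round one at (248,296).
- **Lookalikes lying flat:** purple at (262,200) and (240,378), yellow at (328,393).
- **Caliper:** at (475,270), with the pad gap running along the picture's x.

I choose (290,277), and will check it in a close crop while measuring.

```bash
python3 - <<'E'
from h import *
T=pickle.load(open('top.pkl','rb'));S=pickle.load(open('side.pkl','rb'))
def rep(n,f,sel,lo,hi):
    W=cloud(f); x0,y0,x1,y1=[int(i*.64) for i in sel]
    P=W[y0:y1,x0:x1].reshape(-1,3); P=P[(P[:,2]>lo)&(P[:,2]<hi)]
    if len(P)<4: print(n,len(P));return
    r=cv2.minAreaRect((P[:,:2]*1000).astype(np.float32))
    print(n,len(P),'mean',P.mean(0).round(4),'rect mm',np.round(r[0],1),np.round(r[1],1),round(r[2],1),'z',np.percentile(P[:,2],[5,50,95]).round(4))
rep('T rect',T,(265,255,315,297),.13,.15)
rep('T round',T,(230,276,262,312),.13,.15)
rep('T rack',T,(225,250,335,330),.09,.108)
rep('S rect',S,(345,340,375,380),.13,.15)
rep('S round',S,(360,380,390,415),.13,.15)
rep('S rack',S,(335,340,405,465),.09,.108)
rep('T pads',T,(430,240,520,300),.105,.12)
rep('S pads',S,(340,200,400,300),.105,.12)
rep('T plate',T,(390,210,555,345),.005,.03)
W=cloud(T); 
print('mat z',W[300,200]) 
c=lambda f,s:cv2.resize(f['image'][s[1]:s[3],s[0]:s[2],::-1],(400,400),interpolation=cv2.INTER_CUBIC)
e=lambda i:np.clip(i.astype(float)*1.8,0,255).astype(np.uint8)
cv2.imwrite('pics/crop.png',np.hstack([np.hstack([c(S,(205,210,285,290))]),e(c(T,(265,135,345,215)))]))
E
```

```text
T rect 92 mean [0.5937 0.152  0.1388] rect mm [594.3 152.1] [20.4 30. ] 20.6 z [0.1358 0.1388 0.1418]
T round 90 mean [0.5628 0.2254 0.1383] rect mm [563.1 225.6] [26.4 25.3] 64.9 z [0.1338 0.1382 0.1426]
T rack 834 mean [0.5775 0.1883 0.0989] rect mm [578.4 189.6] [ 50.6 150.5] 22.7 z [0.0947 0.099  0.1027]
S rect 88 mean [0.5951 0.154  0.1386] rect mm [595.6 152.6] [17.8 31.9] 26.6 z [0.1322 0.1392 0.1425]
S round 110 mean [0.5632 0.2278 0.1391] rect mm [564.  225.5] [25.7 28.9] 19.5 z [0.1331 0.1398 0.1427]
S rack 717 mean [0.5784 0.2008 0.1001] rect mm [580.4 187.7] [ 49.  155.3] 22.5 z [0.0949 0.1004 0.104 ]
T pads 291 mean [ 0.6061 -0.166   0.1108] rect mm [ 606.3 -165.7] [89.2 35.7] 77.6 z [0.1062 0.1109 0.1151]
S pads 196 mean [ 0.6098 -0.1646  0.1116] rect mm [ 609.  -167.3] [94.1 36.7] 76.4 z [0.1064 0.1118 0.1157]
T plate 2315 mean [ 0.5784 -0.1532  0.0168] rect mm [ 610.8 -167.9] [248.7 306.1] 0.6 z [0.0114 0.017  0.0218]
mat z [ 0.25118113  0.12125845 -0.00082643]
```

View pics/crop.png

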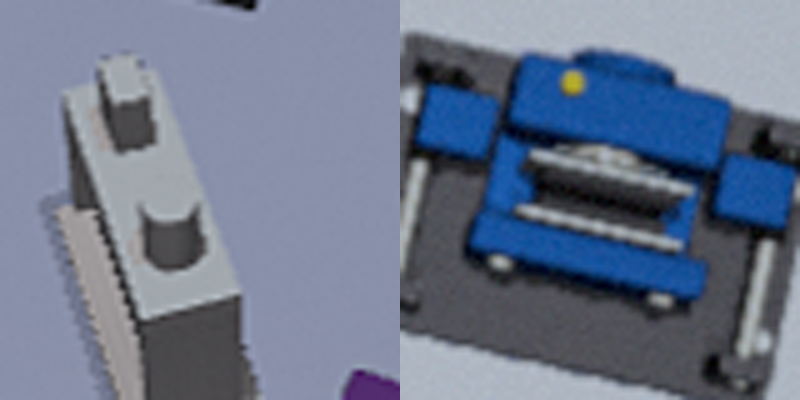

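Crop: the left half (side view) shows the rectangular grip at about (125,95) in the rack, with the round grip at (172,230) nearer the camera, so the choice is confirmed. The right half shows the pads' light edges running from (525,150) to (695,190), and from (515,205) to (690,245). Next I'll measure the pads and work out the moves.

```bash
cat >> h.py <<'E'
from scipy.spatial.transform import Rotation as Ro
def go(pos,ydir):
    s=telemetry.get_state(); w,x,y,z=s['eef_rot']; R=Ro.from_quat([x,y,z,w]).as_matrix()
    a=np.radians(ydir); Y=np.array([np.cos(a),np.sin(a),0]); Z=np.array([0,0,-1.]); Rt=np.column_stack([np.cross(Y,Z),Y,Z])
    print('shift',(R.T@(np.array(pos)-s['eef_pos'])).round(4),'turn',np.degrees(Ro.from_matrix(R.T@Rt).as_rotvec()).round(2),
      'ydir',np.degrees(np.arctan2(R[1,1],R[0,1])).round(2),'z',R[:,2].round(4),'t',round(s['time'],2),'pos',s['eef_pos'].round(4),'F',np.round(s['force'],2),'op',round(s['opening'],4))
E
python3 - <<'E'
from h import *
for n in('top','side'):
    f=pickle.load(open(n+'.pkl','rb'));W=cloud(f);hsv=cv2.cvtColor(f['image'],cv2.COLOR_RGB2HSV)
    m=(W[...,2]>.106)&(W[...,2]<.119)&(abs(W[...,0]-.605)<.05)&(abs(W[...,1]+.166)<.05)&(hsv[...,1]<70)
    P=W[m]; br=hsv[...,2][m]; print(n,len(P),np.percentile(br,[10,50,90]))
    d=P[:,:2]-[.605,-.166]
    best=None
    for a in np.radians(np.arange(-22,-5,.5)):
        t=d@[np.cos(a),np.sin(a)]; h=np.histogram(t,np.arange(-.04,.04,.001))[0]; s=(h**2.).sum()
        if best is None or s>best[0]: best=(s,a,h)
    a=best[1];t=d@[np.cos(a),np.sin(a)];u=d@[-np.sin(a),np.cos(a)]
    print(np.degrees(a)); print([(i-40,int(v)) for i,v in enumerate(best[2]) if v])
    for lo,hi in((-.03,0.004),(0.004,.03)):
        k=(t>lo)&(t<hi); 
        if k.sum()>5:
            l=np.polyfit(u[k],t[k],1); print('side t med',np.median(t[k]).round(4),'u range',np.percentile(u[k],[2,98]).round(4),'slope deg',np.degrees(np.arctan(l[0])).round(2))
go([.5,-.25,.23],-20)
E
```

```text
top 267 [26.  65.  95.4]
-12.5
[(-17, 15), (-16, 12), (-15, 16), (-14, 11), (-13, 11), (-12, 3), (-11, 1), (-10, 12), (-9, 5), (-8, 12), (-7, 9), (-6, 6), (-5, 8), (-4, 2), (3, 3), (4, 3), (5, 10), (6, 9), (7, 11), (8, 10), (9, 7), (10, 9), (11, 8), (12, 5), (13, 15), (14, 13), (15, 10), (16, 14), (17, 13), (18, 4)]
side t med -0.012 u range [-0.0399  0.0408] slope deg -0.35
side t med 0.0126 u range [-0.0389  0.0406] slope deg 0.17
side 181 [ 36.  71. 137.]
-12.5
[(-14, 8), (-13, 12), (-12, 7), (-11, 15), (-10, 2), (-9, 5), (-7, 2), (-6, 7), (-5, 6), (-4, 8), (-3, 7), (-2, 2), (-1, 1), (5, 1), (6, 1), (7, 3), (8, 10), (9, 7), (10, 12), (11, 7), (12, 3), (13, 4), (14, 4), (15, 3), (16, 9), (17, 6), (18, 8), (19, 11), (20, 2), (21, 6), (22, 2)]
side t med -0.0101 u range [-0.0435  0.0435] slope deg 1.1
side t med 0.0147 u range [-0.0375  0.0453] slope deg 0.86
shift [ 0.3913 -0.2752 -0.008 ] turn [-1.000e-01 -4.000e-02 -5.099e+01] ydir -70.99 z [-7.0e-04  1.6e-03 -1.0e+00] t 0.1 pos [ 0.2197 -0.6377  0.2216] F [ 0.25  0.3  -1.2 ] op 0.087
```

```bash
R='{"x":0.39,"y":-0.275,"z":-0.01,"az":-51,"gripper":-1}'; python3 -m creep '[{"x":0.39,"y":-0.275,"z":-0.01,"az":-51,"gripper":-1},{"x":0.39,"y":-0.275,"z":-0.01,"az":-51,"gripper":-1},{"x":0.39,"y":-0.275,"z":-0.01,"az":-51,"gripper":-1},{"x":0.39,"y":-0.275,"z":-0.01,"az":-51,"gripper":-1},{"x":0.39,"y":-0.275,"z":-0.01,"az":-51,"gripper":-1},{"x":0.39,"y":-0.275,"z":-0.01,"az":-51,"gripper":-1},{"x":0.39,"y":-0.275,"z":-0.01,"az":-51,"gripper":-1},{"x":0.39,"y":-0.275,"z":-0.01,"az":-51,"gripper":-1},{"x":0.39,"y":-0.275,"z":-0.01,"az":-51,"gripper":-1},{"x":0.39,"y":-0.275,"z":-0.01,"az":-51,"gripper":-1}]'; python3 -c "
from h import *
go([.595,.152,.20],23)"
```

```text
shift [ 0.6121 -0.6243  0.0226] turn [-8.000e-02 -8.000e-02 -9.399e+01] ydir -70.99 z [-7.0e-04  1.6e-03 -1.0e+00] t 0.1 pos [ 0.2197 -0.6377  0.2216] F [ 0.25  0.3  -1.2 ] op 0.087invalid input
```

```bash
python3 -m creep '[{"x":0.39,"y":-0.275,"z":-0.01,"ax":0,"ay":0,"az":-51,"gripper":-1},{"x":0.39,"y":-0.275,"z":-0.01,"ax":0,"ay":0,"az":-51,"gripper":-1},{"x":0.39,"y":-0.275,"z":-0.01,"ax":0,"ay":0,"az":-51,"gripper":-1},{"x":0.39,"y":-0.275,"z":-0.01,"ax":0,"ay":0,"az":-51,"gripper":-1},{"x":0.39,"y":-0.275,"z":-0.01,"ax":0,"ay":0,"az":-51,"gripper":-1},{"x":0.39,"y":-0.275,"z":-0.01,"ax":0,"ay":0,"az":-51,"gripper":-1},{"x":0.39,"y":-0.275,"z":-0.01,"ax":0,"ay":0,"az":-51,"gripper":-1},{"x":0.39,"y":-0.275,"z":-0.01,"ax":0,"ay":0,"az":-51,"gripper":-1},{"x":0.39,"y":-0.275,"z":-0.01,"ax":0,"ay":0,"az":-51,"gripper":-1},{"x":0.39,"y":-0.275,"z":-0.01,"ax":0,"ay":0,"az":-51,"gripper":-1}]'; python3 -c "
from h import *
go([.595,.152,.20],23)"
```

```text
time: 0.93
eef_pos: [0.464, -0.2985, 0.2311]
eef_rot: [-0.0, 0.819, 0.573, -0.0]
force: [1.8, -0.5, -0.7]
opening: 0.0872
gripper_force: 0.0
shift [ 0.4682 -0.0311  0.0311] turn [-3.000e-02 -0.000e+00 -4.301e+01] ydir -20.01 z [-5.e-04  0.e+00 -1.e+00] t 0.93 pos [ 0.464  -0.2985  0.2311] F [ 1.75 -0.55 -0.7 ] op 0.0872
```

```bash
python3 -m creep '[{"x":0.468,"y":-0.031,"z":0.03,"ax":0,"ay":0,"az":-43,"gripper":-1},{"x":0.468,"y":-0.031,"z":0.03,"ax":0,"ay":0,"az":-43,"gripper":-1},{"x":0.468,"y":-0.031,"z":0.03,"ax":0,"ay":0,"az":-43,"gripper":-1},{"x":0.468,"y":-0.031,"z":0.03,"ax":0,"ay":0,"az":-43,"gripper":-1},{"x":0.468,"y":-0.031,"z":0.03,"ax":0,"ay":0,"az":-43,"gripper":-1},{"x":0.468,"y":-0.031,"z":0.03,"ax":0,"ay":0,"az":-43,"gripper":-1},{"x":0.468,"y":-0.031,"z":0.03,"ax":0,"ay":0,"az":-43,"gripper":-1},{"x":0.468,"y":-0.031,"z":0.03,"ax":0,"ay":0,"az":-43,"gripper":-1},{"x":0.468,"y":-0.031,"z":0.03,"ax":0,"ay":0,"az":-43,"gripper":-1},{"x":0.468,"y":-0.031,"z":0.03,"ax":0,"ay":0,"az":-43,"gripper":-1}]'; python3 -c "
from h import *
go([.595,.152,.20],23)"
```

```text
time: 1.77
eef_pos: [0.5796, 0.1006, 0.2042]
eef_rot: [-0.0, 0.552, 0.834, -0.0]
force: [0.8, 0.0, -0.1]
opening: 0.087
gripper_force: 0.0
shift [0.0413 0.0342 0.0042] turn [-0.04  0.01 -0.01] ydir 22.99 z [-6.e-04 -5.e-04 -1.e+00] t 1.77 pos [0.5796 0.1006 0.2042] F [ 0.85  0.   -0.11] op 0.087
```

```bash
python3 -m creep '[{"x":0.041,"y":0.034,"z":0.004,"ax":0,"ay":0,"az":0,"gripper":-0.5},{"x":0.041,"y":0.034,"z":0.004,"ax":0,"ay":0,"az":0,"gripper":-0.5},{"x":0.041,"y":0.034,"z":0.004,"ax":0,"ay":0,"az":0,"gripper":-0.3},{"x":0.041,"y":0.034,"z":0.004,"ax":0,"ay":0,"az":0,"gripper":-0.2},{"x":0.041,"y":0.034,"z":0.004,"ax":0,"ay":0,"az":0,"gripper":-0.2}]'; python3 - <<'E'
from h import *
go([.595,.1522,.105],23)
f=grab('side');g=grab('top')
a=f['image'][130:300,150:380,::-1];b=g['image'][100:270,100:330,::-1]
cv2.imwrite('pics/appr.png',cv2.resize(np.hstack([a,np.clip(b*1.8,0,255).astype(np.uint8)]),(800,296),interpolation=cv2.INTER_CUBIC))
E
```

```text
time: 2.18
eef_pos: [0.5948, 0.1477, 0.2002]
eef_rot: [0.0, 0.553, 0.833, -0.001]
force: [0.1, -0.6, -0.9]
opening: 0.0616
gripper_force: 0.0
shift [0.0042 0.0021 0.0952] turn [-0.09  0.08 -0.12] ydir 22.88 z [-8.0e-04 -1.9e-03 -1.0e+00] t 2.18 pos [0.5948 0.1477 0.2002] F [ 0.07 -0.61 -0.91] op 0.0616
```

View pics/appr.png

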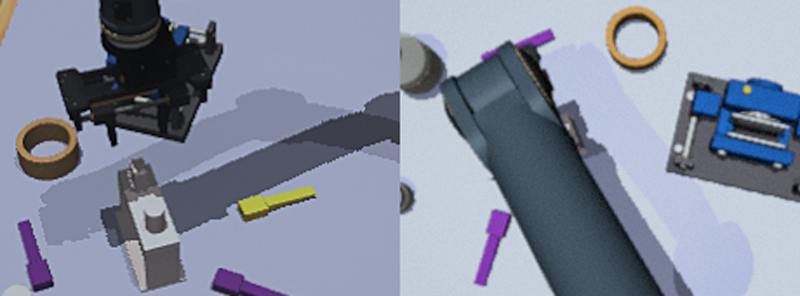

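The fingers hang above the rectangular grip, one visible at (112,125) with the grip at (135,165), and they straddle it. The round grip at (155,215) is clear. Now descend.

```bash
python3 -m creep '[{"x":0.003,"y":0.0015,"z":0.035,"ax":0,"ay":0,"az":0,"gripper":-0.2},{"x":0.003,"y":0.0015,"z":0.065,"ax":0,"ay":0,"az":0,"gripper":-0.2},{"x":0.003,"y":0.0015,"z":0.085,"ax":0,"ay":0,"az":0,"gripper":-0.2},{"x":0.003,"y":0.0015,"z":0.093,"ax":0,"ay":0,"az":0,"gripper":-0.2},{"x":0.003,"y":0.0015,"z":0.093,"ax":0,"ay":0,"az":0,"gripper":-0.2},{"x":0.003,"y":0.0015,"z":0.093,"ax":0,"ay":0,"az":0,"gripper":-0.2}]'; python3 - <<'E'
from h import *
go([.595,.1522,.105],23)
E
```

```text
time: 2.78
eef_pos: [0.5957, 0.1527, 0.1085]
eef_rot: [0.0, 0.552, 0.834, 0.0]
force: [1.0, 1.2, 0.8]
opening: 0.0524
gripper_force: 0.0
shift [-0.0002 -0.0008  0.0035] turn [ 0.06  0.02 -0.07] ydir 22.93 z [ 1.e-03  1.e-04 -1.e+00] t 2.78 pos [0.5957 0.1527 0.1085] F [1.02 1.15 0.75] op 0.0524
```

```bash
python3 -m creep '[{"x":0,"y":-0.0005,"z":0.002,"ax":0,"ay":0,"az":0,"gripper":0.2},{"x":0,"y":-0.0005,"z":0.002,"ax":0,"ay":0,"az":0,"gripper":0.4},{"x":0,"y":-0.0005,"z":0.002,"ax":0,"ay":0,"az":0,"gripper":0.45},{"x":0,"y":-0.0005,"z":0.002,"ax":0,"ay":0,"az":0,"gripper":0.47},{"x":0,"y":-0.0005,"z":0.002,"ax":0,"ay":0,"az":0,"gripper":0.48},{"x":0,"y":-0.0005,"z":0.002,"ax":0,"ay":0,"az":0,"gripper":0.48}]'; python3 - <<'E'
from h import *
go([.595,.1522,.105],23)
E
```

```text
time: 3.28
eef_pos: [0.5948, 0.1532, 0.106]
eef_rot: [0.0, 0.552, 0.834, 0.0]
force: [-0.6, -1.1, -0.4]
opening: 0.0248
gripper_force: 0.0
shift [-0.001  -0.0002  0.001 ] turn [0.03 0.01 0.01] ydir 23.01 z [ 6.e-04  0.e+00 -1.e+00] t 3.28 pos [0.5948 0.1532 0.106 ] F [-0.59 -1.08 -0.35] op 0.0248
```

```bash
python3 -m creep '[{"x":0,"y":0,"z":0,"ax":0,"ay":0,"az":0,"gripper":0.52},{"x":0,"y":0,"z":0,"ax":0,"ay":0,"az":0,"gripper":0.56},{"x":0,"y":0,"z":0,"ax":0,"ay":0,"az":0,"gripper":0.6}]'; python3 - <<'E'
from h import *
go([.595,.1522,.105],23)
E
```

```text
time: 3.53
eef_pos: [0.5948, 0.1533, 0.1057]
eef_rot: [0.0, 0.552, 0.834, 0.0]
force: [0.5, 0.7, 1.0]
opening: 0.0199
gripper_force: 30.0
shift [-0.0011 -0.0003  0.0007] turn [ 0.03 -0.    0.02] ydir 23.02 z [ 4.e-04  2.e-04 -1.e+00] t 3.53 pos [0.5948 0.1533 0.1057] F [0.51 0.71 1.  ] op 0.0199
```

Gripped with 30 N at 19.9 mm opening and no side load, so tip height = TCP z − 0.0907. Lift straight up.

```bash
python3 -m creep '[{"x":0,"y":0,"z":-0.005,"ax":0,"ay":0,"az":0,"gripper":1},{"x":0,"y":0,"z":-0.02,"ax":0,"ay":0,"az":0,"gripper":1},{"x":0,"y":0,"z":-0.045,"ax":0,"ay":0,"az":0,"gripper":1},{"x":0,"y":0,"z":-0.075,"ax":0,"ay":0,"az":0,"gripper":1},{"x":0,"y":0,"z":-0.105,"ax":0,"ay":0,"az":0,"gripper":1},{"x":0,"y":0,"z":-0.135,"ax":0,"ay":0,"az":0,"gripper":1},{"x":0,"y":0,"z":-0.155,"ax":0,"ay":0,"az":0,"gripper":1},{"x":0,"y":0,"z":-0.155,"ax":0,"ay":0,"az":0,"gripper":1}]'; python3 - <<'E'
from h import *
go([.6065,-.1663,.25],-12.5)
E
```

```text
time: 4.2
eef_pos: [0.5967, 0.1546, 0.266]
eef_rot: [0.003, 0.552, 0.834, 0.003]
force: [0.6, 1.7, -1.0]
opening: 0.0199
gripper_force: 30.0
shift [-0.2992 -0.1165  0.0153] turn [ 0.51 -0.09 35.51] ydir 23.01 z [ 0.0086  0.0024 -1.    ] t 4.2 pos [0.5967 0.1546 0.266 ] F [ 0.56  1.69 -1.03] op 0.0199
```

```bash
python3 -m creep '[{"x":-0.02,"y":-0.008,"z":0,"ax":0,"ay":0,"az":3,"gripper":1},{"x":-0.05,"y":-0.02,"z":0,"ax":0,"ay":0,"az":7,"gripper":1},{"x":-0.085,"y":-0.033,"z":0,"ax":0,"ay":0,"az":12,"gripper":1},{"x":-0.12,"y":-0.047,"z":0,"ax":0,"ay":0,"az":17,"gripper":1},{"x":-0.155,"y":-0.06,"z":0.005,"ax":0,"ay":0,"az":21,"gripper":1},{"x":-0.19,"y":-0.074,"z":0.005,"ax":0,"ay":0,"az":25,"gripper":1},{"x":-0.225,"y":-0.087,"z":0.01,"ax":0,"ay":0,"az":29,"gripper":1},{"x":-0.255,"y":-0.099,"z":0.01,"ax":0,"ay":0,"az":32.5,"gripper":1},{"x":-0.28,"y":-0.109,"z":0.01,"ax":0,"ay":0,"az":35,"gripper":1},{"x":-0.297,"y":-0.1155,"z":0.01,"ax":0,"ay":0,"az":35.5,"gripper":1}]'; python3 - <<'E'
from h import *
go([.6065,-.1663,.24],-12.5)
E
```

```text
time: 5.03
eef_pos: [0.603, -0.1695, 0.2489]
eef_rot: [-0.001, 0.781, 0.624, -0.002]
force: [-0.4, -0.1, -1.0]
opening: 0.0202
gripper_force: 30.0
shift [0.0039 0.0028 0.0089] turn [-0.16  0.11 -0.29] ydir -12.79 z [-0.0032 -0.0012 -1.    ] t 5.03 pos [ 0.603  -0.1695  0.2489] F [-0.43 -0.11 -0.95] op 0.0202
```

```bash
python3 -m creep '[{"x":0.003,"y":0.003,"z":0.015,"ax":0,"ay":0,"az":0,"gripper":1},{"x":0.003,"y":0.003,"z":0.03,"ax":0,"ay":0,"az":0,"gripper":1},{"x":0.003,"y":0.003,"z":0.033,"ax":0,"ay":0,"az":0,"gripper":1},{"x":0.003,"y":0.003,"z":0.033,"ax":0,"ay":0,"az":0,"gripper":1},{"x":0.003,"y":0.003,"z":0.033,"ax":0,"ay":0,"az":0,"gripper":1},{"x":0.003,"y":0.003,"z":0.033,"ax":0,"ay":0,"az":0,"gripper":1}]'; python3 - <<'E'
from h import *
go([.6065,-.1663,.24],-12.5)
f=grab('side');s=telemetry.get_state();p=s['eef_pos']
x0,y0=195,110;k=6.0
a=cv2.resize(f['image'][y0:y0+95,x0:x0+100,::-1],None,fx=k,fy=k,interpolation=cv2.INTER_CUBIC)
tip=p-[0,0,.0907]; n=np.array([np.cos(np.radians(-12.5)),np.sin(np.radians(-12.5)),0]);l=np.array([-n[1],n[0],0])
c=np.array([.6065,-.1663,.113])
for P,col in((tip,(0,0,255)),(tip+[0,0,.085],(0,0,255)),(c+.035*l,(0,255,0)),(c-.035*l,(0,255,0)),(c,(0,255,0))):
    q=((proj(f,P)[0]-[x0,y0]+.5)*k).astype(int);print(q);cv2.circle(a,tuple(int(v) for v in q),3,col,1)
cv2.imwrite('pics/near.png',a)
E
```

```text
time: 5.53
eef_pos: [0.6085, -0.1625, 0.2185]
eef_rot: [0.0, 0.779, 0.626, 0.0]
force: [-0.8, 0.2, -1.3]
opening: 0.0194
gripper_force: 30.0
shift [-0.0041 -0.0011 -0.0215] turn [ 0.08 -0.01  0.08] ydir -12.42 z [ 1.4e-03 -1.0e-04 -1.0e+00] t 5.53 pos [ 0.6085 -0.1625  0.2185] F [-0.77  0.17 -1.26] op 0.0194
[267 228]
[262  89]
[249 290]
[296 204]
[273 247]
```

View pics/near.png

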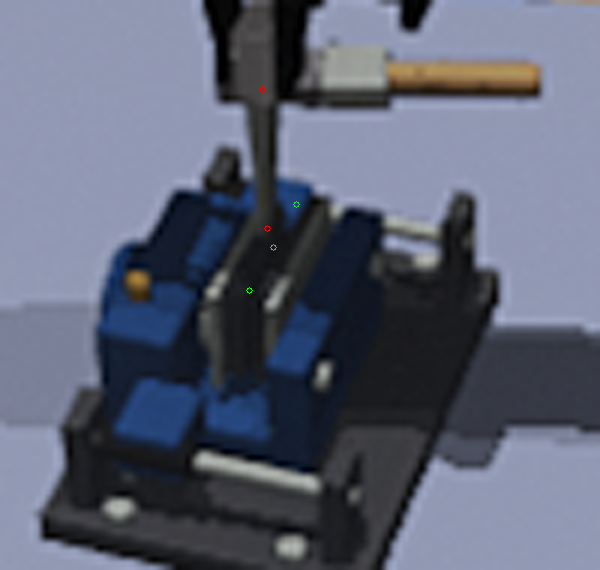

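The side crop shows the blade coming down at (267,220). The pad gap's near end is centred at about (245,292) and its far end at about (300,200), so the tip sits over the gap to within 1–2 mm, inside the lead-in. Descend, watching the force.

```bash
python3 -m creep '[{"x":0,"y":-0.0005,"z":0.008,"ax":0,"ay":0,"az":0,"gripper":1},{"x":0,"y":-0.0005,"z":0.015,"ax":0,"ay":0,"az":0,"gripper":1},{"x":0,"y":-0.0005,"z":0.02,"ax":0,"ay":0,"az":0,"gripper":1},{"x":0,"y":-0.0005,"z":0.024,"ax":0,"ay":0,"az":0,"gripper":1},{"x":0,"y":-0.0005,"z":0.026,"ax":0,"ay":0,"az":0,"gripper":1},{"x":0,"y":-0.0005,"z":0.028,"ax":0,"ay":0,"az":0,"gripper":1},{"x":0,"y":-0.0005,"z":0.03,"ax":0,"ay":0,"az":0,"gripper":1}]'; python3 - <<'E'
from h import *
go([.607,-.165,.19],-12.5)
f=grab('side')
cv2.imwrite('pics/near2.png',cv2.resize(f['image'][110:205,195:295,::-1],None,fx=6,fy=6,interpolation=cv2.INTER_CUBIC))
E
```

```text
time: 6.17
eef_pos: [0.6075, -0.163, 0.1875]
eef_rot: [-0.0, 0.78, 0.626, -0.0]
force: [0.8, 1.1, -1.7]
opening: 0.0198
gripper_force: 30.0
shift [-0.0021 -0.0001 -0.0025] turn [-0.   -0.    0.01] ydir -12.49 z [-0.  0. -1.] t 6.17 pos [ 0.6075 -0.163   0.1875] F [ 0.76  1.06 -1.74] op 0.0198
```

View pics/near2.png

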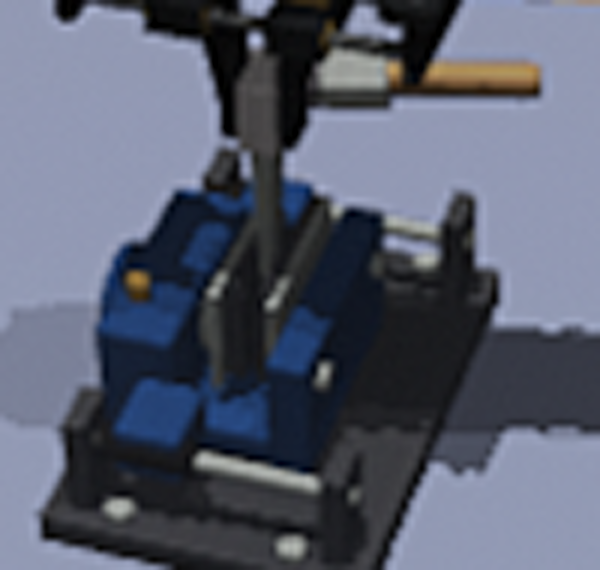

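The blade at (268,250) now runs down into the dark gap between the two pads, with no contact force. Carry on in small steps.

```bash
python3 -m creep '[{"x":0,"y":0,"z":0.003,"ax":0,"ay":0,"az":0,"gripper":1},{"x":0,"y":0,"z":0.006,"ax":0,"ay":0,"az":0,"gripper":1},{"x":0,"y":0,"z":0.008,"ax":0,"ay":0,"az":0,"gripper":1},{"x":0,"y":0,"z":0.0095,"ax":0,"ay":0,"az":0,"gripper":1},{"x":0,"y":0,"z":0.011,"ax":0,"ay":0,"az":0,"gripper":1}]'
```

```text
time: 6.63
eef_pos: [0.6077, -0.163, 0.1766]
eef_rot: [0.0, 0.78, 0.626, 0.0]
force: [0.4, -0.1, -1.3]
opening: 0.0197
gripper_force: 30.0
```

```bash
python3 -m creep '[{"x":0,"y":0,"z":0.001,"ax":0,"ay":0,"az":0,"gripper":1},{"x":0,"y":0,"z":0.002,"ax":0,"ay":0,"az":0,"gripper":1},{"x":0,"y":0,"z":0.003,"ax":0,"ay":0,"az":0,"gripper":1}]'
```

```text
time: 6.88
eef_pos: [0.6076, -0.163, 0.1737]
eef_rot: [0.0, 0.78, 0.626, 0.0]
force: [0.2, -0.5, -1.7]
opening: 0.0199
gripper_force: 30.0
```

```bash
python3 -m creep '[{"x":0,"y":0,"z":0.001,"ax":0,"ay":0,"az":0,"gripper":1},{"x":0,"y":0,"z":0.002,"ax":0,"ay":0,"az":0,"gripper":1},{"x":0,"y":0,"z":0.003,"ax":0,"ay":0,"az":0,"gripper":1}]'
```

```text
time: 7.13
eef_pos: [0.6076, -0.163, 0.1709]
eef_rot: [0.0, 0.78, 0.626, 0.0]
force: [-0.1, -0.3, 1.1]
opening: 0.0199
gripper_force: 30.0
```

```bash
python3 -m creep '[{"x":0,"y":0,"z":0.001,"ax":0,"ay":0,"az":0,"gripper":1},{"x":0,"y":0,"z":0.002,"ax":0,"ay":0,"az":0,"gripper":1}]'
```

```text
time: 7.3
eef_pos: [0.6078, -0.163, 0.1692]
eef_rot: [0.0, 0.78, 0.626, 0.0]
force: [-0.9, -0.0, 4.1]
opening: 0.02
gripper_force: 30.0
```

```bash
python3 -m creep '[{"x":0,"y":0,"z":0.001,"ax":0,"ay":0,"az":0,"gripper":1}]'
```

```text
time: 7.38
eef_pos: [0.6078, -0.163, 0.1682]
eef_rot: [0.0, 0.78, 0.626, 0.0]
force: [0.2, 0.6, 3.2]
opening: 0.0196
gripper_force: 30.0
```

```bash
python3 -m creep '[{"x":0,"y":0,"z":0.001,"ax":0,"ay":0,"az":0,"gripper":1}]'
```

```text
time: 7.47
eef_pos: [0.6079, -0.163, 0.1672]
eef_rot: [0.0, 0.78, 0.626, 0.0]
force: [-0.2, 0.7, 3.4]
opening: 0.0197
gripper_force: 30.0
```

Drag rose by about 5 N from a TCP z of about 0.170, which means a gap of about 5.6 mm, so both pads grip. Go a few mm further for a snug fit, about 0.8 mm of easing.

```bash
python3 -m creep '[{"x":0,"y":0,"z":0.001,"ax":0,"ay":0,"az":0,"gripper":1},{"x":0,"y":0,"z":0.002,"ax":0,"ay":0,"az":0,"gripper":1}]'
```

```text
time: 7.63
eef_pos: [0.608, -0.163, 0.1651]
eef_rot: [0.001, 0.78, 0.626, 0.0]
force: [0.7, 0.6, 4.1]
opening: 0.02
gripper_force: 30.0
```

```bash
python3 -m creep '[{"x":0,"y":0,"z":0.001,"ax":0,"ay":0,"az":0,"gripper":1},{"x":0,"y":0,"z":0.002,"ax":0,"ay":0,"az":0,"gripper":1}]'
```

```text
time: 7.8
eef_pos: [0.6081, -0.163, 0.1631]
eef_rot: [0.001, 0.78, 0.626, 0.0]
force: [0.5, 0.2, 3.9]
opening: 0.0197
gripper_force: 30.0
```

```bash
python3 -m creep '[{"x":0,"y":0,"z":0,"ax":0,"ay":0,"az":0,"gripper":1},{"x":0,"y":0,"z":0,"ax":0,"ay":0,"az":0,"gripper":1},{"x":0,"y":0,"z":0,"ax":0,"ay":0,"az":0,"gripper":1},{"x":0,"y":0,"z":0,"ax":0,"ay":0,"az":0,"gripper":1}]'; python3 - <<'E'
from h import *
go([.607,-.165,.163],-12.5)
f=grab('side');s=telemetry.get_state();tip=s['eef_pos']-[0,0,.0907]
a=cv2.resize(f['image'][110:205,195:295,::-1],None,fx=6,fy=6,interpolation=cv2.INTER_CUBIC)
for h in(.085,.125):
    q=((proj(f,tip+[0,0,h])[0]-[195,110]+.5)*6); cv2.circle(a,tuple(int(v) for v in q),3,(0,0,255),1)
cv2.imwrite('pics/end.png',a)
E
```

```text
time: 8.13
eef_pos: [0.6077, -0.1629, 0.1628]
eef_rot: [0.0, 0.78, 0.626, 0.0]
force: [0.3, -0.1, 5.7]
opening: 0.0196
gripper_force: 30.0
shift [-0.0022 -0.0002 -0.0002] turn [ 0.03 -0.    0.01] ydir -12.49 z [ 5.e-04 -0.e+00 -1.e+00] t 8.13 pos [ 0.6077 -0.1629  0.1628] F [ 0.29 -0.15  5.74] op 0.0196
```

View pics/end.png

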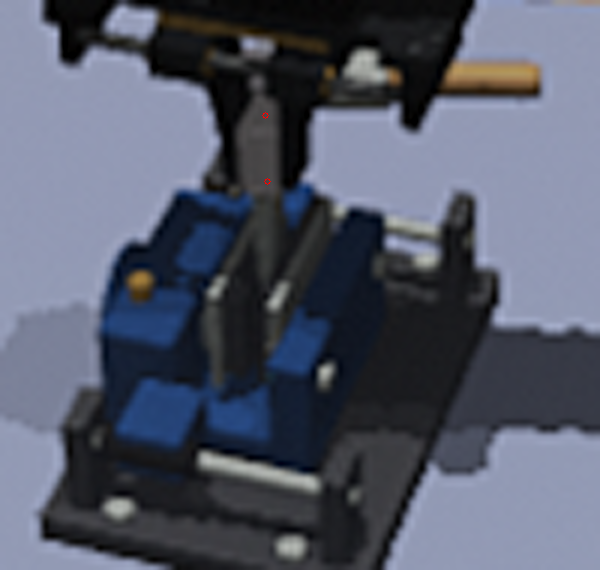

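The end crop shows the grip held upright at (260,150), with its shoulder at about z 0.157 as expected, so it hasn't slipped. The blade runs between both pads. The tip is about 7.5 mm past first contact, so the sprung pad is eased back about 0.9 mm, with about 6 N of drag. Hand in.

```bash
python3 -c "
from station import job_done
print(job_done())"
```

```text
the job is handed in; nothing more can be done
None
```

The tapered gauge is held upright between both pads at about 6 N of drag, with the sprung pad eased back roughly 0.9 mm (worked out from depth past first contact), and the job was handed in at about 8 s.

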